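Store the light screw tins, hold up the full one

TASK

Three look-alike closed tins of screws stand about on the shed's workbench: heft them, set the two lighter ones down upright in the wooden rack, one to a bay, with their yellow labels facing the rack's red front lip, and finish with the heaviest one in your grip, holding it up in the air, upright and still, about 20 cm above the bench (the program ends while holding it; do not put it down). Do not drop or tip a tin over, and leave the other things on the bench where they are.

Things in the scene. Friction and masses are not known exactly. Their poses are not given: they have to be found in the camera images.
- tin_a: closed blue steel tin, 60 mm square, 90 mm tall, straight sides; one of three look-alikes, 0.15 to 0.7 kg each, one of them heavier than both others by 150 g or more. Starts upright on the bench, turned any way. Origin: centre of its underside, z up. Its -x face bears the yellow label, whose fold shows as a yellow strip along that edge of the top
- tin_a_label (a point): centre of that tin's yellow label, in the middle of its -x face, 30 mm from the tin's axis and 45 mm above its underside
- tin_b: closed blue steel tin, 60 mm square, 90 mm tall, straight sides; one of three look-alikes, 0.15 to 0.7 kg each, one of them heavier than both others by 150 g or more. Starts upright on the bench, turned any way. Origin: centre of its underside, z up. Its -x face bears the yellow label, whose fold shows as a yellow strip along that edge of the top
- tin_b_label (a point): centre of that tin's yellow label, in the middle of its -x face, 30 mm from the tin's axis and 45 mm above its underside
- tin_c: closed blue steel tin, 60 mm square, 90 mm tall, straight sides; one of three look-alikes, 0.15 to 0.7 kg each, one of them heavier than both others by 150 g or more. Starts upright on the bench, turned any way. Origin: centre of its underside, z up. Its -x face bears the yellow label, whose fold shows as a yellow strip along that edge of the top
- tin_c_label (a point): centre of that tin's yellow label, in the middle of its -x face, 30 mm from the tin's axis and 45 mm above its underside
- rack: wooden rack fixed to the bench, 80 mm deep (its x), 228 mm long (its y): three bays in a row along y, each 68 x 68 mm inside, floor 8 mm up. Red front lip on its -x side, top 18 mm above the bench; bare back board on its +x side, 38 mm high; 6 mm dividers, 24 mm high in front, 36 mm at the back. Origin: centre of its underside. Empty at the start
- rack_bay0 (a point): centre of the floor of the rack's end bay on its -y side: a stored tin's underside rests here. Tins in next-door bays stand only 14 mm apart, no room for a finger: grip by the label side and the side behind
- rack_bay1 (a point): centre of the floor of the rack's middle bay: a stored tin's underside rests here. Tins in next-door bays stand only 14 mm apart, no room for a finger: grip by the label side and the side behind
- rack_bay2 (a point): centre of the floor of the rack's end bay on its +y side: a stored tin's underside rests here. Tins in next-door bays stand only 14 mm apart, no room for a finger: grip by the label side and the side behind
- tumbler: bystander: loose steel tumbler, 72 mm across, 110 mm tall; origin at the centre of its underside
- tape_roll: bystander: loose roll of black tape lying flat, 84 mm across, 24 mm high; origin at the centre of its underside
- wrench: bystander: loose wrench 190 mm long lying flat along its x; origin at the middle of its underside
- screwdriver: bystander: loose screwdriver 200 mm long lying along its x; origin at the middle of its underside
- lube: bystander: loose green bottle with black cap, 52 mm across, 170 mm tall; origin at the centre of its underside
- jar: bystander: loose glass jar with orange lid, 68 mm across, 80 mm tall; origin at the centre of its underside
- pedal: bystander: loose bicycle pedal lying flat, 90 x 100 mm, 18 mm high; origin at the centre of its underside
Mind the look-alikes: they are no part of the job. Leave any green, pink or turquoise look-alike of the tin_b alone.

How it is judged:
By the outcome, as a careful person would: the job done as asked, in the order asked, and still so for the second after the job is handed in, while the arm keeps its last pose, push and grip.
It also fails if it takes over 72 s, if anything falls off the work surface, if the arm or the gripper's body presses on something with over 40 N, if the wrist force passes 120 N, or if a joint passes its speed limit or range.

ROBOT

A 6-joint arm with a two-finger parallel gripper is mounted at the origin on the work surface. World frame = base frame: x ahead of the robot, y to its left, z up, the work surface at z = 0. Lengths are in m, angles in degrees, forces in N, time in s.
With the tool pointing down it reaches from about 0.4 to 0.825 m from the base axis. Payload 7 kg.
Tool frame: the origin (TCP) lies at the very end of the fingers, on their centre line; the grasp point (between the pads) lies 19 mm behind it (r.hold_point_z is the distance from the TCP to the grasp point, in m); z points along the fingers, y is the direction in which the jaws open and shut (so a half turn about z gives the same grasp; the last joint's range is limited). The gripper opens to 88 mm and grips with 3 to 60 N. Pads are 19 mm wide; open, the fingers measure 130 mm over their backs; the gripper's body (78 mm by 193 mm) begins 47 mm behind the grasp point.
Start: joints at [87.095, 20.546, 0.682, 0, -70.136, -16.507], TCP at [0.224, 0.637, 0.227] pointing down, gripper open.
Joint ranges: [-176.03, 176.03], [-82.01, 121.73], [-58.28, 71.71], [-173.87, 95.51], [-174.79, -0.11], [-173.66, 173.66]. Speed limits (degrees/s): [136.94, 136.94, 172.46, 180, 180, 180].

INTERFACE

Orientations are given as [roll, pitch, yaw] about the fixed x, y, z axes, in that order (R = Rz(yaw) Ry(pitch) Rx(roll)).
In Python, from plant import r gives the robot as it stands. The module is installed in compiled form; this text tells all that it offers.
- The arm moves only by the shell command python3 -m inch 'ROWS' [FORCE]. ROWS is text: rows parted by semicolons, each of 7 numbers parted by spaces: the shift along the tool's x, y, z in m, then the turn, a rotation vector about the tool's x, y, z in rad, then the opening, from 0 (shut) to 1 (fully open). In form: tx ty tz ax ay az jaw; .... A call has 1 to 20 rows; each row shifts and turns the commanded pose from where the row before left it, along the tool's axes as they then stand; what a row does not reach is not made up. A row lasts 1/12 s, in which the tool goes at most 41.7 mm and 7.16 degrees, less where a joint would pass 70% of its speed; a pose out of reach is approached as far as the arm can. A call with a gripper value outside its range is refused whole. The fingers move at their own pace and stop on an object; FORCE is the grip in N (left out, the last holds). Time passes only in rows, so rows that do not move let the fingers close. It gives the time, the measured TCP pose, the force and the opening at its end, in the units of the state.
- r.get_state(): the state, without advancing time (a new reading comes with each control period).
- r.capture(name): name is "scene" or "side" or "wrist"; returns the picture (420x560x3 uint8, red, green, blue); there is no depth.
- r.camera_params(name): a dict with "vfov" (degrees; the focal length in pixels is half the picture's height over the tangent of half this angle, whatever the lens; pixels are square), "cx", "cy" (the principal point, pixels), "R" (3x3) and "t" (3): a world point X has camera coordinates R X + t. Camera axes: x right, y down, z forward; pixel columns grow to the right and rows downward; lengths in m; the calibration is good to about 2 mm. A picture is of the moment at which its call begins: read the wrist's pose just before it. camera_params takes no time and is no camera call; for the wrist camera it gives the pose at the moment of the call.
- r.close_job(): hands the job in, once; it reports no verdict.
Trained networks look in the newest picture that a camera, given by its name, has taken for a name from the list of things; names that differ only in an ending like _2 or _b are one class to them, and where a whole thing is asked for, a point or a joint stands for the part that bears it (a point fixed in the world has none). Each returns a list of dicts, best first, with "p" (0 to 1); they miss things now and then, are a little off and sometimes report something else, mostly with a low value. They report only what shows in the picture. A call takes as long as a camera call. They do not tell look-alikes from the thing itself.
- r.recognise(target, camera): "xy" ([column, row] in pixels, amid what is visible of it).
The state is a dict: "time_s": time; "joints": joint angles; "qd": joint speeds; "joint_torque": joint torques, N m; "tcp_pos": TCP position; "eef_rot": TCP orientation; "contact_force": force on the tool from outside, world axes, zero at the start; "moment": the same for the moment, N m; "gripper_width": finger opening in m.
Only numpy, scipy, OpenCV 4.12 (cv2) and the standard library are available. Lean on these libraries where they do the work, as an engineer would, in place of code of your own. Each camera call takes 0.05 s, during which the arm holds its last target.

## Working session

There is one attempt and no reset: what is moved stays moved. The work goes in short steps, Python scripts to look and compute and a shell command to move; the robot and the scene stay as the last step left them, time stands still between calls to the robot, and variables do not carry over. Pictures are saved under pics/ and viewed, and the job is handed in when it is done.

```bash
mkdir -p pics
python3 - <<'E'
from plant import r
import cv2
s=r.get_state()
for k,v in s.items(): print(k,v)
print(r.hold_point_z)
for n in ["scene","side","wrist"]:
    im=r.capture(n); cv2.imwrite(f"pics/{n}0.png",cv2.cvtColor(im,cv2.COLOR_RGB2BGR))
    p=r.camera_params(n); print(n,p)
E
```

```text
time_s 0.0
joints [ 8.70950955e+01  2.05907564e+01  6.33490682e-01 -2.24720800e-02
 -7.01363354e+01 -1.65070896e+01]
qd [-0.03788455  0.00707622  0.03234209  0.02281957  0.09653798 -0.02662335]
joint_torque [-1.14636114e-03 -5.82713807e+01  2.93058622e+01  6.99699238e+00
  6.87793960e-03 -1.59854899e-04]
tcp_pos [0.22418767 0.63614943 0.22562081]
eef_rot [ 1.79904254e+02 -6.34363204e-03 -1.94196417e+01]
contact_force [-0.0080025   0.53079117 -0.98971589]
moment [ 0.00015939 -0.06181737 -0.00795171]
gripper_width 0.08774659072574041
0.0188
scene {'vfov': 52.488991462936276, 'cx': 274.12886813211304, 'cy': 214.42418940733896, 'R': array([[-0.31416912,  0.94913607, -0.02094003],
       [ 0.59127428,  0.17836304, -0.78649943],
       [-0.74276005, -0.25947514, -0.6172359 ]]), 't': array([ 0.24528424, -0.26445252,  1.53212307])}
side {'vfov': 57.74983511293367, 'cx': 280.97984012117195, 'cy': 204.9060864169508, 'R': array([[-9.85298002e-01, -1.70844457e-01,  1.38487368e-04],
       [-1.10835778e-01,  6.38597306e-01, -7.61517506e-01],
       [ 1.30012607e-01, -7.50337026e-01, -6.48144328e-01]]), 't': array([0.54564278, 0.15705831, 0.74879311])}
wrist {'vfov': 62.91709983376157, 'cx': 284.9809570598732, 'cy': 211.63328083240322, 'R': array([[-3.31251060e-01, -9.43542645e-01, -1.08326897e-04],
       [-9.13058716e-01,  3.20520065e-01,  2.52171902e-01],
       [-2.37900222e-01,  8.36311185e-02, -9.67682448e-01]]), 't': array([ 0.67482777, -0.02992269,  0.38791301])}
```

View pics/scene0.png

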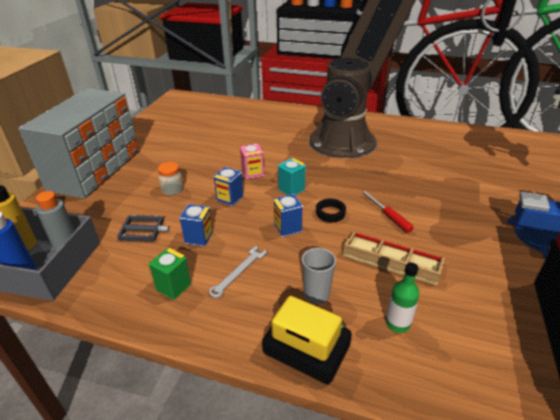

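View pics/side0.png

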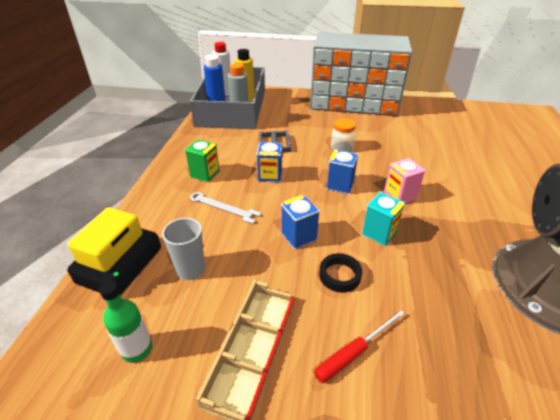

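View pics/wrist0.png

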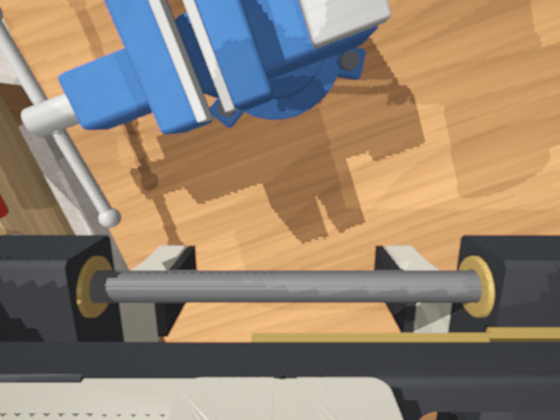

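Run:
```python
from plant import r
for c in ["scene","side"]:
    for n in ["tin_a","tin_a_label","rack","rack_bay0","tumbler","tape_roll","wrench","screwdriver","lube","jar","pedal"]:
        try: print(c,n,[(np_['xy'],round(np_['p'],2)) for np_ in r.recognise(n,c)])
        except Exception as e: print(c,n,e)
print(r.get_state()['time_s'])
```

```text
scene tin_a [([165.8, 272.6], 0.84), ([291.9, 179.0], 0.75), ([287.7, 214.0], 0.73), ([225.8, 186.6], 0.72), ([195.7, 224.3], 0.67), ([249.8, 156.3], 0.67), ([143.3, 228.1], 0.62)]
scene tin_a_label [([194.4, 224.6], 0.92), ([226.9, 185.2], 0.72)]
scene rack [([390.6, 255.3], 0.72)]
scene rack_bay0 [([393.9, 255.3], 0.58)]
scene tumbler [([318.4, 273.4], 0.84)]
scene tape_roll [([333.2, 205.4], 0.73)]
scene wrench [([331.4, 211.9], 0.75), ([290.4, 213.8], 0.26), ([395.4, 215.5], 0.21)]
scene screwdriver [([399.3, 221.8], 0.77)]
scene lube [([404.3, 302.6], 0.94)]
scene jar [([170.9, 179.8], 0.97)]
scene pedal [([142.8, 229.3], 0.77)]
side tin_a [([302.9, 218.7], 0.93), ([381.8, 215.8], 0.84), ([202.9, 156.8], 0.79), ([402.8, 181.4], 0.78), ([339.6, 171.3], 0.7), ([270.7, 160.9], 0.63), ([181.4, 246.7], 0.46)]
side tin_a_label [([270.9, 164.3], 0.83)]
side rack [([247.4, 352.2], 0.96)]
side rack_bay0 [([247.0, 353.8], 0.97)]
side tumbler [([183.5, 246.5], 0.56)]
side tape_roll [([339.8, 279.1], 0.92)]
side wrench [([226.3, 208.7], 0.82)]
side screwdriver [([341.9, 355.5], 0.57), ([247.9, 354.0], 0.24)]
side lube [([120.5, 324.2], 0.76), ([276.6, 139.4], 0.61), ([299.4, 219.3], 0.37)]
side jar [([345.2, 132.6], 0.65)]
side pedal [([275.4, 136.4], 0.56), ([125.2, 323.0], 0.24)]
1.25
```

Run:
```python
import cv2,numpy as np
a=cv2.imread('pics/scene0.png')[130:300,110:450]; b=cv2.imread('pics/side0.png')[125:255,165:445]
c=cv2.imread('pics/side0.png')[260:420,180:420]
cv2.imwrite('pics/z1.png',cv2.resize(a,None,fx=2.35,fy=2.35,interpolation=cv2.INTER_CUBIC))
cv2.imwrite('pics/z2.png',cv2.resize(b,None,fx=2.8,fy=2.8,interpolation=cv2.INTER_CUBIC))
cv2.imwrite('pics/z3.png',cv2.resize(c,None,fx=3,fy=3,interpolation=cv2.INTER_CUBIC))
```

```text
(no output)
```

View pics/z1.png

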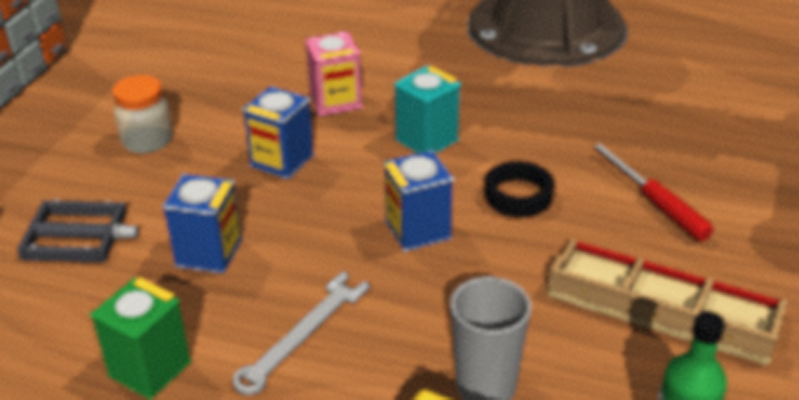

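View pics/z2.png

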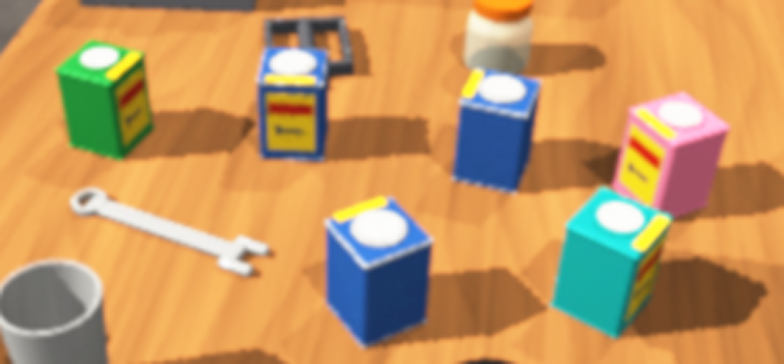

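View pics/z3.png

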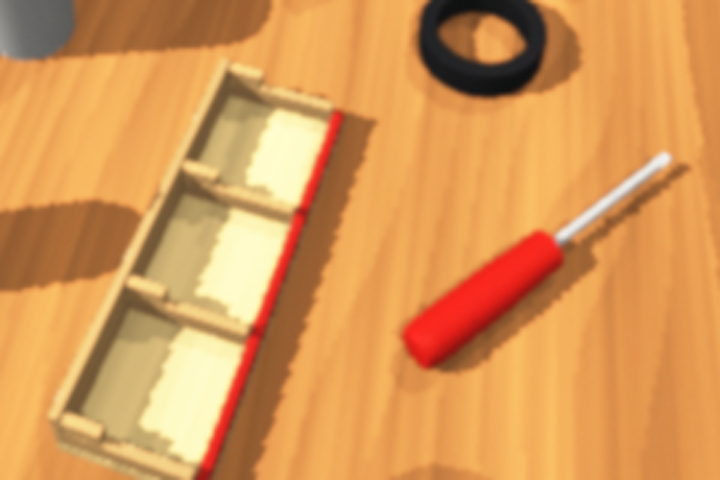

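```bash
cat > h.py <<'E'
import cv2,numpy as np
from scipy.optimize import minimize
def K(p):
    f=210/np.tan(np.radians(p['vfov']/2)); return f
def proj(p,X):
    c=np.asarray(X)@np.array(p['R']).T+p['t']; return K(p)*c[:,:2]/c[:,2:]+[p['cx'],p['cy']]
def back(p,uv,z):
    d=np.array([(uv[0]-p['cx'])/K(p),(uv[1]-p['cy'])/K(p),1.]); R=np.array(p['R'])
    o=-R.T@p['t']; w=R.T@d; return o+w*(z-o[2])/w[2]
def box(x,y,yaw,sx=.06,sy=.06,h=.09,z0=0):
    c,s=np.cos(yaw),np.sin(yaw)
    return np.array([[x+c*a*sx/2-s*b*sy/2,y+s*a*sx/2+c*b*sy/2,z] for a in(-1,1) for b in(-1,1) for z in (z0,z0+h)])
def hullmask(p,X):
    S=4
    uv=proj(p,X)
    h=cv2.convexHull(((uv+.5)*S*16-8).astype(np.int32))
    m=np.zeros((420*S,560*S),np.uint8); cv2.fillConvexPoly(m,h,1,shift=4)
    return m
E
python3 - <<'E'
from h import *
from plant import r
P={n:r.camera_params(n) for n in('scene','side')}
I={n:cv2.imread(f'pics/{n}0.png') for n in P}
M={}
for n in P:
    hsv=cv2.cvtColor(I[n],cv2.COLOR_BGR2HSV); H,S,V=cv2.split(hsv)
    blue=((H>100)&(H<130)&(S>110)).astype(np.uint8)
    M[n]=blue; k,l,st,ce=cv2.connectedComponentsWithStats(blue)
    for i in range(1,k):
        if st[i,4]>200: print(n,i,st[i],ce[i])
# tins: matched manually by centre pixel
T={'T1':((228,186),(341,171)),'T2':((196,225),(270,162)),'T3':((288,215),(300,221))}
out={}
for t,(a,b) in T.items():
    pa=back(P['scene'],a,.045);pb=back(P['side'],b,.045);print(t,pa,pb)
    masks={}
    for n,c in(('scene',a),('side',b)):
        hsv=cv2.cvtColor(I[n],cv2.COLOR_BGR2HSV); H,S,V=[x.astype(int) for x in cv2.split(hsv)]
        m=(((H>95)&(H<135)&(S>70))|((H>24)&(H<35)&(S>150))|((S<70)&(V>140))|(((H<4)|(H>172))&(S>170))).astype(np.uint8)
        roi=np.zeros_like(m); cv2.circle(roi,c,32,1,-1); m=m*roi
        k,l,st,_=cv2.connectedComponentsWithStats(m); i=1+np.argmax(st[1:,4])
        cs,_=cv2.findContours((l==i).astype(np.uint8),0,2)
        pts=np.vstack(cs)
        mm=np.zeros((1680,2240),np.uint8)
        # upsample pixel region
        big=cv2.resize((l==i).astype(np.uint8),None,fx=4,fy=4,interpolation=cv2.INTER_NEAREST)
        cs,_=cv2.findContours(big,0,2); cv2.fillConvexPoly(mm,cv2.convexHull(np.vstack(cs)),1)
        masks[n]=mm
    def cost(v):
        s=0
        for n in P:
            h=hullmask(P[n],box(*v)); s+=1-(h&masks[n]).sum()/(h|masks[n]).sum()
        return s
    best=None
    for y0 in np.radians([0,22,45,67]):
        g=minimize(cost,[*((pa+pb)/2)[:2],y0],method='Nelder-Mead',options=dict(initial_simplex=np.array([[0,0,0],[.01,0,0],[0,.01,0],[0,0,.3]])+[*((pa+pb)/2)[:2],y0],xatol=1e-4,fatol=1e-4))
        if best is None or g.fun<best.fun: best=g
    print(t,best.x[:2],np.degrees(best.x[2])%90,best.fun)
    out[t]=best.x
    for n in P:
        for q in proj(P[n],box(*best.x)): cv2.circle(I[n],tuple(np.round(q).astype(int)),1,(0,0,255),-1)
print('rack')
for n,L in dict(side=[((293.3,297.3),.018),((248.7,418.7),.018),((256,280.7),.038),((197.3,398.3),.038)],scene=[((353.4,233.4),.018),((441.9,257.7),.018),((344.9,250),.038),((439,277),.038)]).items():
    for uv,z in L: print(n,back(P[n],uv,z))
a=cv2.resize(I['scene'][130:300,150:350],None,fx=3,fy=3);b=cv2.resize(I['side'][125:255,165:365],None,fx=3,fy=3)
cv2.imwrite('pics/fit.png',np.vstack([a[:330-0],b[:260]])) 
for n,cc in (('scene',[('tumbler',(318,273)),('jar',(171,180)),('lube',(404,302)),('tape',(332,210)),('scr1',(365,193)),('scr2',(411,229)),('wr1',(212,291)),('wr2',(266,250))]),):
    for nm,c in cc: print(nm,back(P[n],c,{'tumbler':.055,'jar':.04,'lube':.085}.get(nm,.01)))
E
```

```text
scene 20 [218 176  24  29 273] [234.98901099 189.92673993]
scene 25 [ 509  200   51   58 1671] [537.85577499 226.0598444 ]
scene 29 [281 208  21  27 439] [290.93621868 221.42596811]
scene 31 [   0  220   36   49 1034] [ 13.4787234  248.38588008]
scene 32 [181 220  26  25 468] [193.14316239 231.81837607]
side 1 [204  64  21  37 626] [214.06070288  83.26837061]
side 9 [328 163  27  30 609] [340.31198686 177.46962233]
side 11 [282 209  36  39 888] [298.96396396 228.87387387]
T1 [ 0.44320322 -0.25229092  0.045     ] [ 0.44280527 -0.24993599  0.045     ]
T1 [ 0.44158019 -0.25330416] 79.52144189127111 0.3118206309040652
T2 [ 0.63222123 -0.26124115  0.045     ] [ 0.62782751 -0.258967    0.045     ]
T2 [ 0.63289601 -0.26443549] 16.82766344460968 0.2745905464280006
T3 [ 0.52341961 -0.04549993  0.045     ] [ 0.52031355 -0.04751318  0.045     ]
T3 [ 0.52247882 -0.04578282] 32.6506051478058 0.2282588217018774
rack
side [0.50787346 0.13136691 0.018     ]
side [0.54022324 0.34891228 0.018     ]
side [0.58000637 0.12095721 0.038     ]
side [0.61664732 0.34198631 0.038     ]
scene [0.51546135 0.12918602 0.018     ]
scene [0.54277526 0.34805413 0.018     ]
scene [0.60584153 0.12270041 0.038     ]
scene [0.63176636 0.3394958  0.038     ]
tumbler [0.7155025  0.08221195 0.055     ]
jar [ 0.45608865 -0.43338685  0.04      ]
lube [0.77084902 0.2676892  0.085     ]
tape [0.42341985 0.05337955 0.01      ]
scr1 [0.31459555 0.12888033 0.01      ]
scr2 [0.44426561 0.2700298  0.01      ]
wr1 [ 0.79857529 -0.14292723  0.01      ]
wr2 [ 0.63338862 -0.07014234  0.01      ]
```

View pics/fit.png

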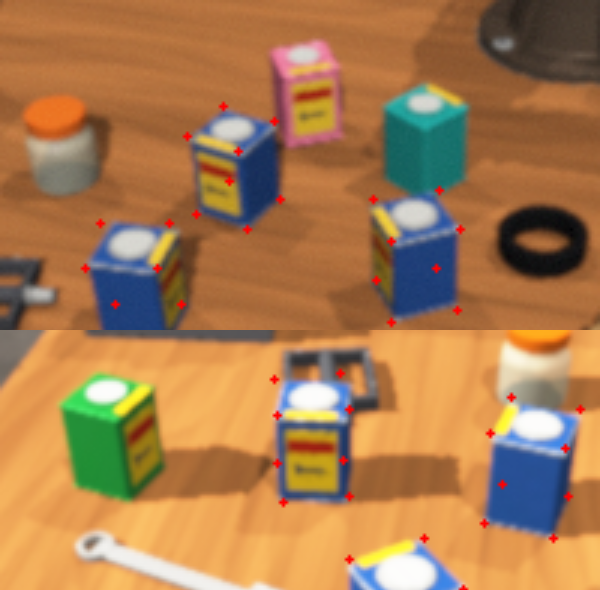

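```bash
python3 -m inch '0.015 0.012 0 0 0 0 1;0.03 0.023 0 0 0 0 1;0.0311 0.024 0 0 0 0 1;0.0311 0.024 0 0 0 0 1;0.0311 0.024 0 0 0 0 1;0.0311 0.024 0 0 0 0 1;0.0311 0.024 0 0 0 0 1;0.0311 0.024 0 0 0 0 1;0.0311 0.024 0 0 0 0 1;0.0311 0.024 0 0 0 0 1;0.0311 0.024 0 0 0 0 1;0.0311 0.024 0 0 0 0 1;0.0311 0.024 0 0 0 0 1;0.015 0.012 0 0 0 -0.095 1;0 0 0 0 0 -0.095 1;0 0 0 0 0 0 1;0 0 0 0 0 0 1' 30
python3 - <<'E'
from h import *
from plant import r
p=r.camera_params('wrist'); im=r.capture('wrist'); cv2.imwrite('pics/w1.png',cv2.cvtColor(im,cv2.COLOR_RGB2BGR))
np.save('w1.npy',p,allow_pickle=True)
s=r.get_state();print(s['tcp_pos'],s['eef_rot'],s['joints'],s['contact_force'])
P=r.camera_params('scene')
for nm,c in dict(pink=(251,161),teal=(292,177),pedal=(143,229)).items(): print(nm,back(P,c,.045 if nm!='pedal' else .01))
E
```

```text
time_s: 2.67
tcp_pos: [0.5003, 0.2095, 0.2266]
eef_rot: [-180.0, -0.0, -8.7]
contact_force: [-0.1, -0.4, -1.0]
gripper_width: 0.0873
[0.50010952 0.20988925 0.22660463] [-1.79989094e+02 -1.98506975e-03 -8.70737477e+00] [ 4.34730999e+01  8.05621342e+00 -1.61112395e+01 -5.61131713e-03
 -6.58227149e+01  3.78218233e+01] [-0.3119635   0.37625029  0.41708107]
pink [ 0.29274447 -0.23768941  0.045     ]
teal [ 0.34454452 -0.0872025   0.045     ]
pedal [ 0.65226934 -0.41504051  0.01      ]
```

View pics/w1.png

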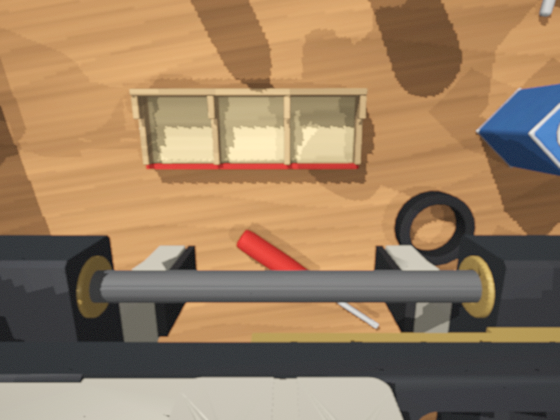

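Run:
```python
from h import *
p=np.load('w1.npy',allow_pickle=True).item()
im=cv2.imread('pics/w1.png')[75:190,120:380]
cv2.imwrite('pics/w1z.png',cv2.resize(im,None,fx=3,fy=3,interpolation=cv2.INTER_CUBIC))
# overlay rack model fit
def rack(x,y,yw):
    c,s=np.cos(yw),np.sin(yw)
    L=[(-.04,-.114,.018),(-.04,.114,.018),(.04,-.114,.038),(.04,.114,.038)]
    return np.array([[x+c*a-s*b,y+s*a+c*b,z] for a,b,z in L])
obs=np.array([[356,168.5],[148,169],[366,89.5],[132,90.5]])
from scipy.optimize import least_squares
g=least_squares(lambda v:(proj(p,rack(*v))-obs).ravel(),[.56,.236,-.15]);print(g.x,np.degrees(g.x[2]),g.fun.round(1))
```

```text
[ 0.56346742  0.23537227 -0.14885177] -8.528578089378541 [ 3.3  1.5 -2.2  1.4  2.1 -0.6 -3.2 -1. ]
```

View pics/w1z.png

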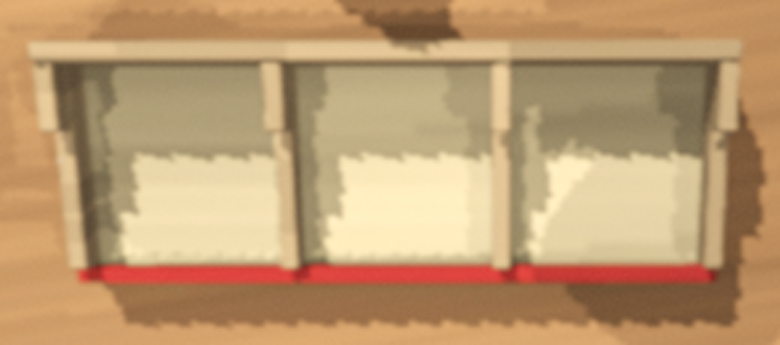

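Run:
```python
from h import *
p=np.load('w1.npy',allow_pickle=True).item()
def rack(x,y,yw):
    c,s=np.cos(yw),np.sin(yw)
    L=[(-.04,-.114,.018),(-.04,.114,.018),(.04,-.114,.038),(.04,.114,.038)]
    return np.array([[x+c*a-s*b,y+s*a+c*b,z] for a,b,z in L])
obs=np.array([[358.3,168.8],[146.7,168.8],[366.8,88.8],[129.3,88.8]])
from scipy.optimize import least_squares
g=least_squares(lambda v:(proj(p,rack(*v))-obs).ravel(),[.56,.236,-.15]);print(g.x,np.degrees(g.x[2]),g.fun.round(1))
x,y,w=g.x
for i in(-1,0,1): print(i+1,x-np.sin(w)*i*.074,y+np.cos(w)*i*.074)
# move to T3 view: target TCP
def mv(cur,yaw,tgt):
    d=np.array(tgt)-cur; c,s=np.cos(np.radians(yaw)),np.sin(np.radians(yaw)); return d[0]*c+d[1]*s, d[0]*s-d[1]*c
print(mv([.5003,.2095],-8.7,[.463,-.084]))
```

```text
[ 0.56423979  0.23549596 -0.15035981] -8.614982616194267 [ 0.8  0.6 -1.2  0.8  1.2 -0.5 -0.8 -0.3]
0 0.5531550404995028 0.16233088042539834
1 0.5642397886666101 0.23549595650730923
2 0.5753245368337173 0.3086610325892201
(np.float64(0.007524228764594992), np.float64(0.2957649843735699))
```

```bash
python3 -m inch '0 0.02 0 0 0 0 1;0.001 0.038 0 0 0 0 1;0.001 0.04 0 0 0 0 1;0.001 0.04 0 0 0 0 1;0.001 0.04 0 0 0 0 1;0.001 0.04 0 0 0 0 1;0.001 0.038 0 0 0 0 1;0.001 0.03 0 0 0 0 1;0 0.01 0 0 0 -0.12 1;0 0 0 0 0 -0.12 1;0 0 0 0 0 -0.12 1;0 0 0 0 0 -0.12 1;0 0 0 0 0 -0.12 1;0 0 0 0 0 -0.12 1;0 0 0 0 0 0 1;0 0 0 0 0 0 1'
cat > look.py <<'E'
import sys
from h import *
from plant import r
def look(name):
    p=r.camera_params('wrist'); im=cv2.cvtColor(r.capture('wrist'),cv2.COLOR_RGB2BGR); cv2.imwrite(f'pics/{name}.png',im)
    np.save(f'{name}.npy',p,allow_pickle=True)
    s=r.get_state(); print(s['time_s'],s['tcp_pos'].round(4),s['eef_rot'].round(2),s['contact_force'].round(2))
    return p,im
if __name__=='__main__': look(sys.argv[1])
E
python3 look.py w2
```

```text
time_s: 4.05
tcp_pos: [0.4632, -0.0837, 0.2267]
eef_rot: [180.0, -0.0, 32.5]
contact_force: [-0.2, 0.3, -0.9]
gripper_width: 0.0875
4.1 [ 0.4632 -0.0838  0.2266] [ 1.800e+02 -1.000e-02  3.247e+01] [-0.23 -0.05 -0.03]
```

View pics/w2.png

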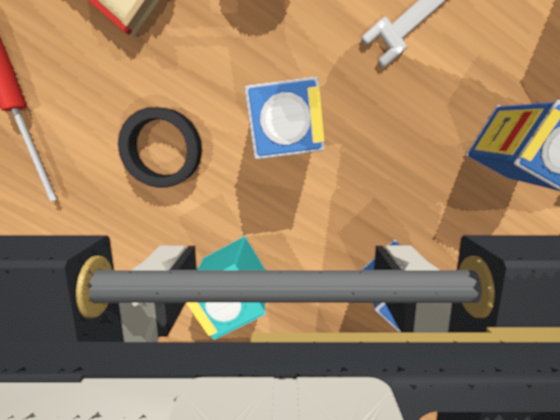

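```bash
cat > tin.py <<'E'
from h import *
from scipy.optimize import least_squares
def fit(p,obs,z=.09,x0=None):
    # obs: 4 corners; model order: going round
    c0=np.mean([back(p,o,z) for o in obs],0)
    pts=np.array([back(p,o,z)[:2] for o in obs])
    d=pts[1]-pts[0]; y0=np.arctan2(d[1],d[0])
    def m(v,sgn):
        a=[(-1,-1),(1,-1),(1,1),(-1,1)]; c,s=np.cos(v[2]),np.sin(v[2])
        return np.array([[v[0]+c*i*.03-s*j*.03*sgn,v[1]+s*i*.03+c*j*.03*sgn,z] for i,j in a])
    best=min((least_squares(lambda v:(proj(p,m(v,sg))-obs).ravel(),[c0[0],c0[1],y0]) for sg in(1,-1)),key=lambda g:g.cost)
    side=np.linalg.norm(np.roll(pts,-1,0)-pts,axis=1)
    print('xy',best.x[:2].round(4),'edge01 dir',np.degrees(best.x[2]).round(2),'res',best.fun.round(1),'sides',side.round(4))
    return best.x
def zoom(name,c0,c1,r0,r1,f):
    im=cv2.imread(f'pics/{name}.png')[r0:r1,c0:c1]; cv2.imwrite(f'pics/{name}z.png',cv2.resize(im,None,fx=f,fy=f,interpolation=cv2.INTER_CUBIC))
E
python3 - <<'E'
from tin import *
p=np.load('w2.npy',allow_pickle=True).item()
fit(p,np.array([[246,87],[318,78],[324,149],[256,158]]))
zoom('w2',230,340,65,175,5)
E
```

```text
xy [ 0.5233 -0.0465] edge01 dir -50.55 res [-1.3 -1.5  0.7 -2.   1.5  2.2 -0.8  1.7] sides [0.0584 0.0566 0.0581 0.0574]
```

View pics/w2z.png

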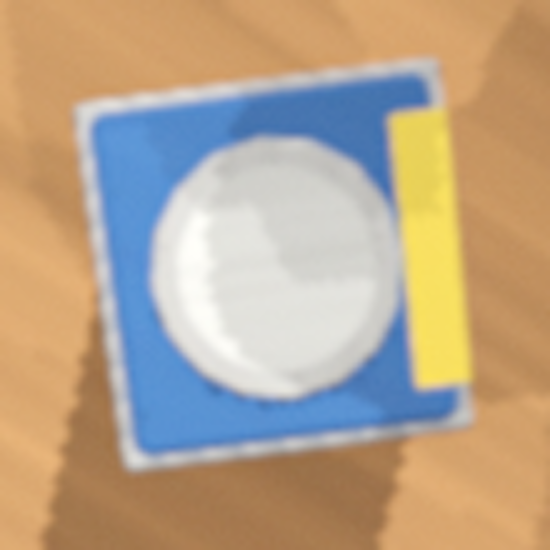

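```bash
cat > heft.py <<'E'
import sys,numpy as np
from plant import r
F=[];T=[]
for i in range(int(sys.argv[1])):
    r.capture('wrist'); s=r.get_state(); F.append(s['contact_force']); T.append(s['joint_torque'])
F=np.array(F);print('t',s['time_s'],'F',F.mean(0).round(2),'sd',F.std(0).round(2),'tau',np.mean(T,0)[1:3].round(2),'tcp',s['tcp_pos'].round(4),s['eef_rot'].round(2),'w',round(s['gripper_width'],4),'q6',s['joints'][5].round(1))
E
python3 -m inch '0.02 0 0.02 0 0 0 1;0.03 0.001 0.03 0 0 0 1;0.0207 0 0.03 0 0 -0.061 1;0 0 0.03 0 0 -0.061 1;0 0 0.03 0 0 0 1;0 0 0.02 0 0 0 1;0 0 0.01 0 0 0 1;0 0 0.006 0 0 0 1;0 0 0 0 0 0 1;0 0 0 0 0 0 1' 40
python3 heft.py 8
python3 - <<'E'
from plant import r
import cv2
im=r.capture('side'); cv2.imwrite('pics/s1.png',cv2.cvtColor(im,cv2.COLOR_RGB2BGR)[100:300,180:460].repeat(2,0).repeat(2,1))
E
```

```text
time_s: 4.93
tcp_pos: [0.5235, -0.0469, 0.052]
eef_rot: [180.0, -0.1, 39.7]
contact_force: [0.0, -0.2, 0.6]
gripper_width: 0.0877
t 5.3333 F [0.02 0.1  0.09] sd [0.49 0.4  0.46] tau [-44.95  20.93] tcp [ 0.5231 -0.047   0.0516] [ 1.7998e+02 -5.0000e-02  3.9710e+01] w 0.0878 q6 113.4
```

View pics/s1.png

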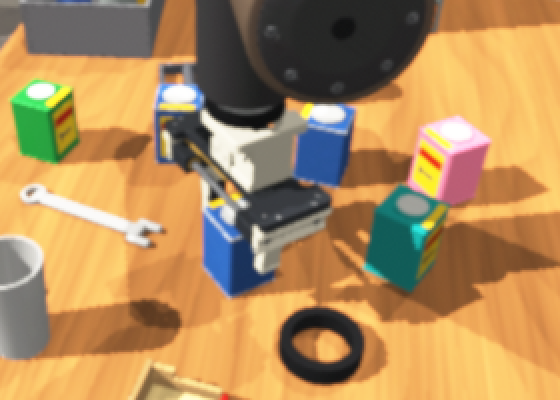

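```bash
python3 -m inch '0 0 0 0 0 0 0;0 0 0 0 0 0 0;0 0 0 0 0 0 0;0 0 0 0 0 0 0;0 0 0 0 0 0 0;0 0 0 0 0 0 0' 40
python3 -m inch '0 0 -0.01 0 0 0 0;0 0 -0.02 0 0 0 0;0 0 -0.01 0 0 0 0;0 0 0 0 0 0 0;0 0 0 0 0 0 0;0 0 0 0 0 0 0'
python3 heft.py 10
```

```text
time_s: 5.88
tcp_pos: [0.5226, -0.047, 0.051]
eef_rot: [-180.0, 0.0, 39.7]
contact_force: [-1.0, 0.5, 0.6]
gripper_width: 0.0598
time_s: 6.38
tcp_pos: [0.5221, -0.0471, 0.0905]
eef_rot: [-180.0, 0.0, 39.7]
contact_force: [0.0, -1.3, -5.0]
gripper_width: 0.0603
t 6.8833 F [-0.1   0.08 -5.4 ] sd [0.68 0.49 0.49] tau [-45.88  24.84] tcp [ 0.5228 -0.047   0.091 ] [-1.7999e+02  1.0000e-02  3.9720e+01] w 0.0598 q6 113.4
```

```bash
python3 -m inch '0 0 0.01 0 0 0 0;0 0 0.018 0 0 0 0;0 0 0.008 0 0 0 0;0 0 0.0035 0 0 0 0;0 0 0 0 0 0 0;0 0 0 0 0 0 1;0 0 0 0 0 0 1;0 0 0 0 0 0 1;0 0 0 0 0 0 1;0 0 -0.015 0 0 0 1;0 0 -0.03 0 0 0 1;0 0 -0.04 0 0 0 1;0 0 -0.04 0 0 0 1'
python3 -m inch '-0.01 0.018 -0.03 0 0 0 1;-0.018 0.032 -0.02 0 0 0 1;-0.018 0.032 0 0 0 0.05 1;-0.018 0.032 0 0 0 0.05 1;-0.018 0.032 0 0 0 0.05 1;-0.014 0.03 0 0 0 0.05 1;-0.011 0.024 0 0 0 0.1 1;-0.005 0.011 0 0 0 0.096 1;0 0 0 0 0 0 1;0 0 0 0 0 0 1'
python3 look.py w3
python3 - <<'E'
from tin import *
zoom('w3',180,380,40,220,4)
E
```

```text
time_s: 7.97
tcp_pos: [0.5222, -0.0473, 0.1777]
eef_rot: [-180.0, 0.1, 39.7]
contact_force: [2.1, -0.4, 0.7]
gripper_width: 0.0874
time_s: 8.8
tcp_pos: [0.5521, -0.2844, 0.2263]
eef_rot: [-180.0, 0.0, 17.0]
contact_force: [0.7, 0.5, 0.8]
gripper_width: 0.0876
8.85 [ 0.5522 -0.2836  0.2264] [-179.99    0.     17.12] [-0.3   1.    0.34]
```

View pics/w3.png

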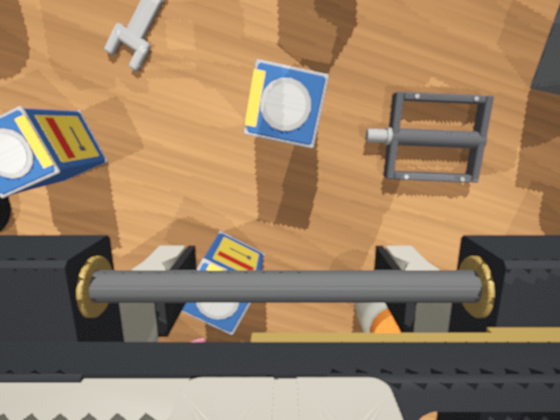

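View pics/w3z.png

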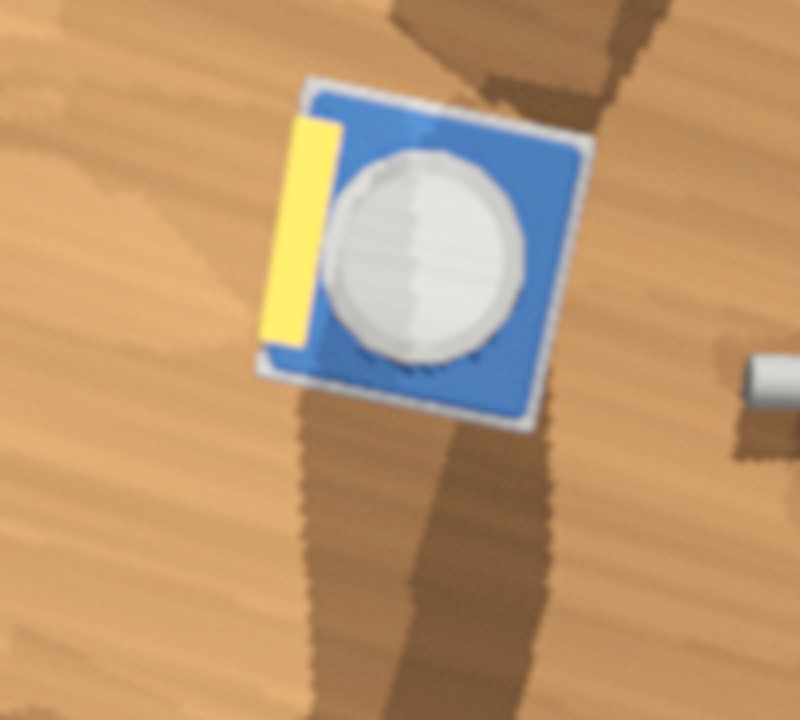

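Run:
```python
from tin import *
p=np.load('w3.npy',allow_pickle=True).item()
x=fit(p,np.array([[328.8,73.8],[256.3,58.8],[244.3,133.8],[313,148]]))
c,s=np.cos(np.radians(17.12)),np.sin(np.radians(17.12)); d=x[:2]-[.5522,-.2840]
print(d[0]*c+d[1]*s, d[0]*s-d[1]*c)
```

```text
xy [ 0.6306 -0.2607] edge01 dir 96.01 res [ 0.8 -0.1 -0.6 -0.7 -0.9  0.6  0.7  0.4] sides [0.0588 0.059  0.0587 0.0596]
0.08176584224726949 0.0008420615475563005
```

```bash
python3 -m inch '0.03 0 0.02 0 0 0 1;0.035 0.001 0.03 0 0 0 1;0.0168 0 0.03 0 0 0.097 1;0 0 0.03 0 0 0.097 1;0 0 0.03 0 0 0 1;0 0 0.02 0 0 0 1;0 0 0.01 0 0 0 1;0 0 0.0055 0 0 0 1;0 0 0 0 0 0 1;0 0 0 0 0 0 1' 40
python3 heft.py 4
python3 -m inch '0 0 0 0 0 0 0;0 0 0 0 0 0 0;0 0 0 0 0 0 0;0 0 0 0 0 0 0;0 0 0 0 0 0 0;0 0 -0.01 0 0 0 0;0 0 -0.02 0 0 0 0;0 0 -0.01 0 0 0 0;0 0 0 0 0 0 0;0 0 0 0 0 0 0;0 0 0 0 0 0 0'
python3 heft.py 10
```

```text
time_s: 9.68
tcp_pos: [0.6286, -0.2614, 0.0554]
eef_rot: [180.0, -0.1, 6.0]
contact_force: [0.7, -0.3, 1.0]
gripper_width: 0.0875
t 9.8833 F [-0.15 -0.34  0.51] sd [0.2  0.32 0.44] tau [-63.55  24.09] tcp [ 0.6284 -0.2618  0.0555] [ 1.7996e+02 -1.4000e-01  5.9200e+00] w 0.0877 q6 102.2
time_s: 10.8
tcp_pos: [0.627, -0.2614, 0.0932]
eef_rot: [-180.0, 0.0, 5.9]
contact_force: [-0.4, 0.1, -3.4]
gripper_width: 0.0598
t 11.3 F [-0.04 -0.14 -3.07] sd [0.39 0.45 0.4 ] tau [-64.82  26.77] tcp [ 0.6276 -0.2616  0.0938] [-1.80e+02  1.00e-02  5.91e+00] w 0.0599 q6 102.2
```

```bash
python3 -m inch '0 0 -0.02 0 0 0 0;0 0 -0.035 0 0 0 0;-0.0012 -0.0164 -0.035 0 0 0 0;-0.002 -0.028 -0.02 0 0 0 0;-0.0026 -0.036 0 0 0 0 0;-0.0026 -0.036 0 0 0 0 0;-0.0026 -0.036 0 0 0 0 0;-0.0026 -0.036 0 0 0 0 0;-0.0026 -0.036 0 0 0 0 0;-0.0026 -0.036 0 0 0 0 0;-0.0026 -0.036 0 0 0 0 0;-0.0026 -0.036 0 0 0 0 0;-0.0026 -0.036 0 0 0 0 0;-0.0022 -0.03 0 0 0 0 0;-0.0018 -0.018 0 0 0 0 0;-0.001 -0.01 0 0 0 0 0;0 0 0 0 0 0 0' 40
python3 -m inch '0 0 0 0 0 -0.06 0;0 0 0 0 0 -0.12 0;0 0 0 0 0 -0.12 0;0 0 0 0 0 -0.12 0;0 0 0 0 0 -0.12 0;0 0 0 0 0 -0.12 0;0 0 0.01 0 0 -0.12 0;0 0 0.02 0 0 -0.12 0;0 0 0.02 0 0 -0.12 0;0 0 0.02 0 0 -0.12 0;0 0 0 0 0 -0.12 0;0 0 0 0 0 -0.056 0;0 0 0 0 0 0 0;0 0 0 0 0 0 0'
python3 look.py w4;  python3 - <<'E'
from plant import r
import cv2,numpy as np
a=cv2.cvtColor(r.capture('side'),cv2.COLOR_RGB2BGR);cv2.imwrite('pics/s4.png',a)
a=a[150:420,150:350]
cv2.imwrite('pics/s4z.png',cv2.resize(a,None,fx=2.2,fy=2.2))
E
```

```text
time_s: 12.72
tcp_pos: [0.5519, 0.1611, 0.2041]
eef_rot: [-180.0, -0.0, 6.0]
contact_force: [-0.4, -0.5, -3.1]
gripper_width: 0.0594
time_s: 13.88
tcp_pos: [0.5525, 0.1585, 0.134]
eef_rot: [180.0, 0.0, 81.1]
contact_force: [0.2, 0.7, -1.8]
gripper_width: 0.0601
13.9333 [0.5526 0.1587 0.1342] [ 1.7998e+02 -1.0000e-02  8.1140e+01] [-0.1  -0.43 -2.26]
```

View pics/w4.png

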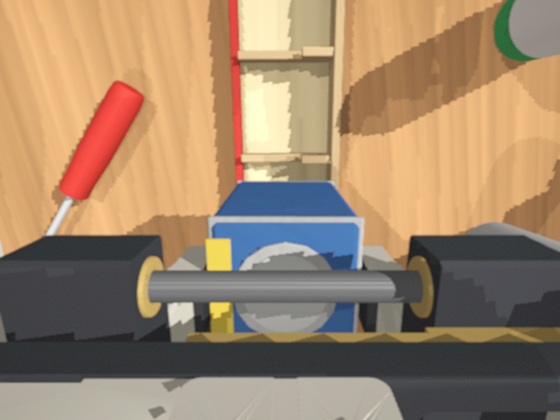

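View pics/s4z.png

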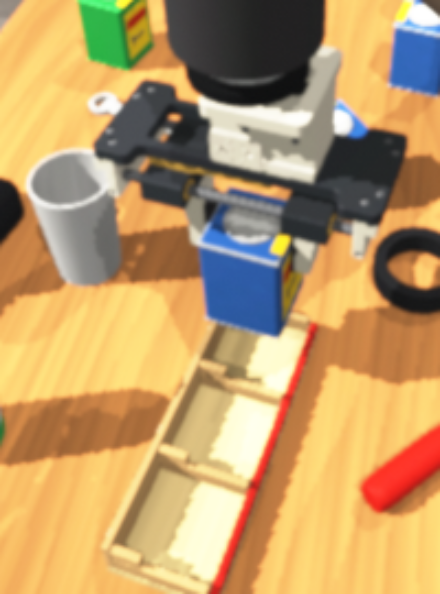

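Run:
```python
from tin import *
p=np.load('w4.npy',allow_pickle=True).item()
zoom('w4',200,380,130,240,4)
w=np.radians(-8.61); R=np.array([[np.cos(w),np.sin(w)],[-np.sin(w),np.cos(w)]])
C=np.array([.56424,.2355])
def rk(uv,z): return (R@(back(p,uv,z)[:2]-C)).round(4)
print('top edge',rk((210,218),.17),rk((362,218),.17))
print('bot edge',rk((233,183),.08),rk((335,182),.08))
print('div01 front ',rk((265,157),.024),'rear',rk((318,157),.036),'div12 front',rk((265,56),.024),'rear',rk((318,52),.036))
print('lip',rk((237,120),.018),'back',rk((340,120),.038))
print('TCP',(R@(np.array([.5526,.1587])-C)).round(4))
```

```text
top edge [-0.0269 -0.044 ] [ 0.0288 -0.0442]
bot edge [-0.0317 -0.0465] [ 0.0317 -0.0461]
div01 front  [-0.0147 -0.036 ] rear [ 0.0251 -0.0349] div12 front [-0.0134  0.0361] rear [0.0236 0.0365]
lip [-0.0361 -0.0082] back [ 0.04   -0.0086]
TCP [-0.     -0.0777]
```

View pics/w4z.png

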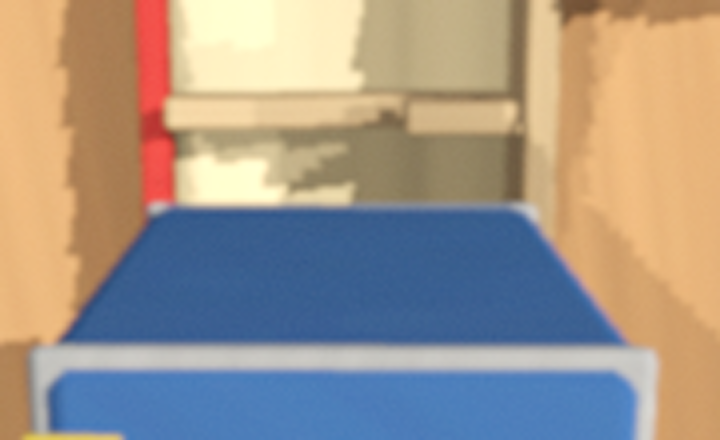

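```bash
python3 -m inch '0 0 0.01 0 0 0 0;0 0 0.02 0 0 0 0;0 0 0.02 0 0 0 0;0 0 0.01 0 0 0 0;0 0 0.006 0 0 0 0;0 0 0.003 0 0 0 0;0 0 0 0 0 0 0;0 0 0 0 0 0 0'
python3 heft.py 3
python3 look.py w5;  python3 - <<'E'
from plant import r
import cv2,numpy as np
a=cv2.cvtColor(r.capture('side'),cv2.COLOR_RGB2BGR)
a=a[230:420,190:320]
b=cv2.imread('pics/w5.png')[130:260,180:390]
cv2.imwrite('pics/s5z.png',cv2.resize(a,None,fx=3,fy=3))
cv2.imwrite('pics/w5z.png',cv2.resize(b,None,fx=3,fy=3))
E
```

```text
time_s: 14.65
tcp_pos: [0.5528, 0.1596, 0.0655]
eef_rot: [180.0, -0.0, 81.3]
contact_force: [0.6, 0.3, -2.5]
gripper_width: 0.0597
t 14.8 F [ 0.1   0.15 -1.95] sd [0.56 0.2  0.32] tau [-51.89  23.35] tcp [0.5528 0.1596 0.0658] [ 1.7993e+02 -6.0000e-02  8.1320e+01] w 0.0594 q6 135.7
14.85 [0.5527 0.1596 0.0657] [ 1.7994e+02 -6.0000e-02  8.1320e+01] [ 0.06  0.36 -2.89]
```

View pics/s5z.png

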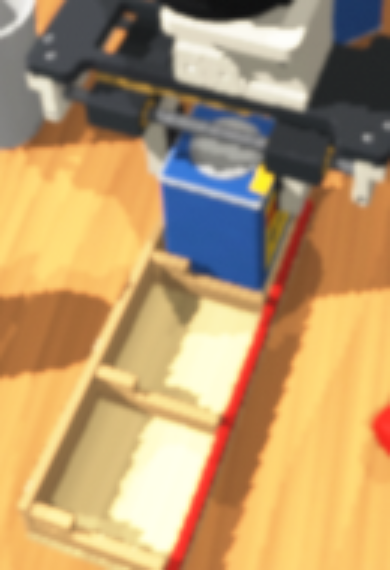

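View pics/w5z.png

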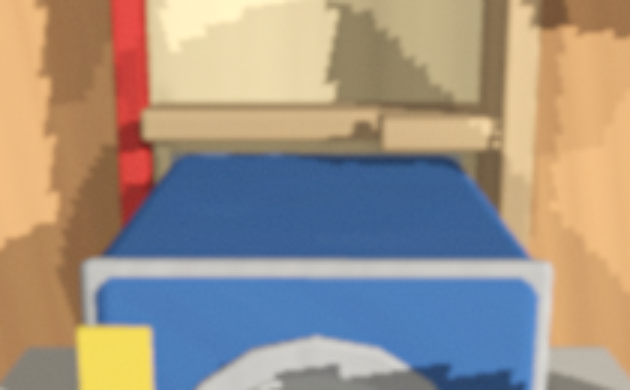

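```bash
python3 -m inch '0 0 0.002 0 0 0 0;0 0 0.001 0 0 0 0;0 0 0 0 0 0 0;0 0 0 0 0 0 0'; python3 heft.py 2;  python3 -m inch '0 0 0.001 0 0 0 0;0 0 0 0 0 0 0;0 0 0 0 0 0 0'; python3 heft.py 2
```

```text
time_s: 15.23
tcp_pos: [0.5523, 0.1593, 0.0619]
eef_rot: [180.0, 0.0, 81.3]
contact_force: [0.6, 1.0, -2.4]
gripper_width: 0.0598
t 15.3333 F [ 0.21 -0.42 -2.64] sd [0.45 0.25 0.1 ] tau [-52.32  23.06] tcp [0.5523 0.1593 0.0619] [180.     0.    81.32] w 0.0594 q6 135.7
time_s: 15.58
tcp_pos: [0.5523, 0.1593, 0.0619]
eef_rot: [180.0, -0.0, 81.3]
contact_force: [-3.9, 0.4, 6.9]
gripper_width: 0.0599
t 15.6833 F [-3.59 -0.13  6.78] sd [0.35 0.02 0.55] tau [-47.79  22.29] tcp [0.5523 0.1593 0.0619] [ 1.7998e+02 -1.0000e-02  8.1330e+01] w 0.06 q6 135.7
```

```bash
python3 -m inch '0 0 0 0 0 0 1;0 0 0 0 0 0 1;0 0 0 0 0 0 1;0 0 0 0 0 0 1;0 0 0 0 0 0 1;0 0 -0.01 0 0 0 1;0 0 -0.03 0 0 0 1;0 0 -0.04 0 0 0 1;0 0 -0.04 0 0 0 1;0 0 -0.035 0 0 0 1;0 0 -0.015 0 0 0 1;0 0 0 0 0 0 1'
python3 -m inch '-0.02 -0.002 0 0 0 0 1;-0.039 -0.005 0 0 0 0 1;-0.039 -0.005 0 0 0 0 1;-0.039 -0.005 0 0 0 0 1;-0.039 -0.005 0 0 0 0 1;-0.039 -0.005 0 0 0 0 1;-0.039 -0.005 0 0 0 0 1;-0.039 -0.005 0 0 0 0 1;-0.036 -0.005 0 0 0 0 1;-0.02 -0.003 0 0 0 0.06 1;0 0 0 0 0 0.12 1;0 0 0 0 0 0.12 1;0 0 0 0 0 0.12 1;0 0 0 0 0 0.12 1;0 0 0 0 0 0.12 1;0 0 0 0 0 0.12 1;0 0 0 0 0 0.12 1;0 0 0 0 0 0.12 1'
python3 -m inch '0 0 0 0 0 0.12 1;0 0 0 0 0 0.12 1;0 0 0 0 0 0.12 1;0 0 0 0 0 0.12 1;0 0 0 0 0 0.12 1;0 0 0 0 0 0.12 1;0 0 0 0 0 0.12 1;0 0 0 0 0 0.12 1;0 0 0 0 0 0.12 1;0 0 0 0 0 0.12 1;0 0 0 0 0 0.12 1;0 0 0 0 0 0.12 1;0 0 0 0 0 0.12 1;0 0 0 0 0 0.12 1;0 0 0 0 0 0.12 1;0 0 0 0 0 0.12 1;0 0 0 0 0 0.12 1;0 0 0 0 0 0.1 1;0 0 0 0 0 0 1;0 0 0 0 0 0 1'
python3 look.py w6
python3 - <<'E'
from tin import *
zoom('w6',180,380,40,230,4)
E
```

```text
time_s: 16.68
tcp_pos: [0.5543, 0.1601, 0.237]
eef_rot: [179.6, -0.3, 81.3]
contact_force: [-0.1, -0.3, 0.8]
gripper_width: 0.0873
time_s: 18.18
tcp_pos: [0.4542, -0.1792, 0.2306]
eef_rot: [-180.0, 0.1, 22.5]
contact_force: [-0.5, -1.6, 0.0]
gripper_width: 0.0881
time_s: 19.85
tcp_pos: [0.4545, -0.1791, 0.2308]
eef_rot: [180.0, -0.0, -99.6]
contact_force: [-0.5, -0.3, 0.9]
gripper_width: 0.0876
19.9 [ 0.4546 -0.1791  0.2308] [179.97  -0.   -99.54] [0.02 0.   0.3 ]
```

View pics/w6.png

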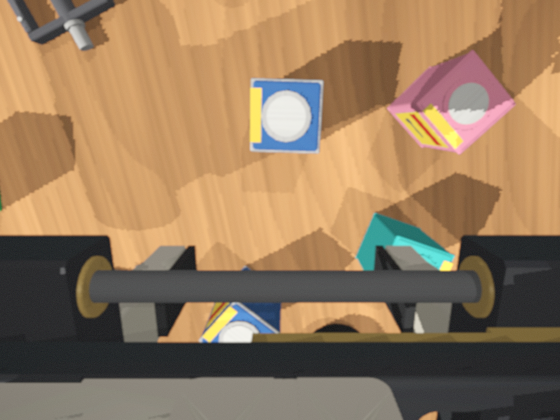

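View pics/w6z.png

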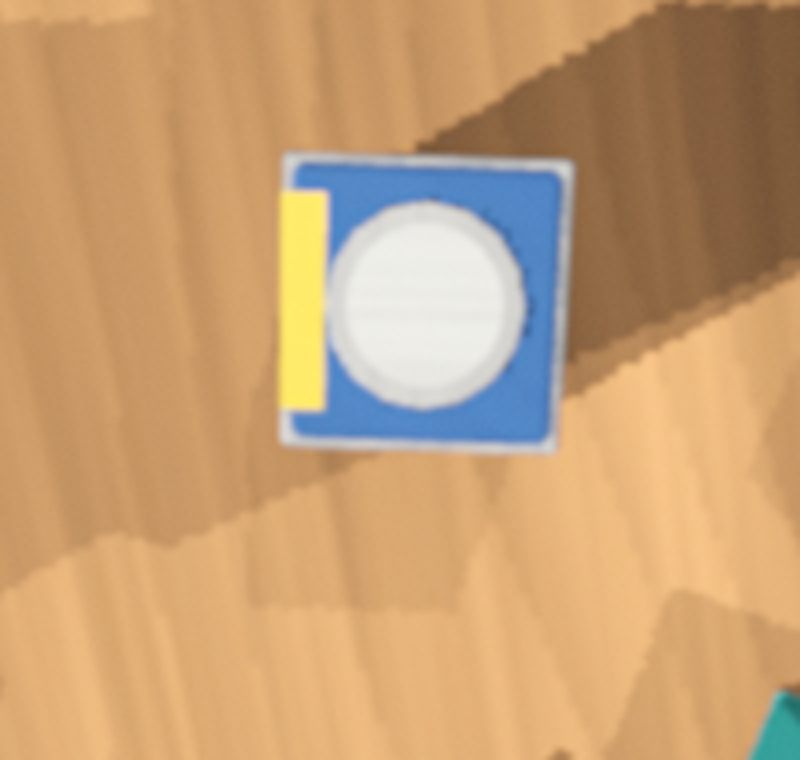

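Run:
```python
from tin import *
p=np.load('w6.npy',allow_pickle=True).item()
x=fit(p,np.array([[323.8,80],[251.3,78.3],[250,151.8],[319,153]]))
yw=-99.54
c,s=np.cos(np.radians(yw)),np.sin(np.radians(yw)); d=x[:2]-[.4546,-.1791]
print(d[0]*c+d[1]*s, d[0]*s-d[1]*c)
```

```text
xy [ 0.4421 -0.2496] edge01 dir -11.25 res [ 0.2 -0.2 -1.  -0.9 -0.   0.1  0.8  1.1] sides [0.0591 0.0592 0.0592 0.0589]
0.07158604651657682 0.0006058269732602123
```

```bash
python3 -m inch '0.025 0 0.02 0 0 0 1;0.03 0.0006 0.03 0 0 0.03 1;0.017 0 0.03 0 0 0 1;0 0 0.03 0 0 0 1;0 0 0.03 0 0 0 1;0 0 0.022 0 0 0 1;0 0 0.01 0 0 0 1;0 0 0.006 0 0 0 1;0 0 0 0 0 0 1;0 0 0 0 0 0 1' 40
python3 heft.py 4
python3 -m inch '0 0 0 0 0 0 0;0 0 0 0 0 0 0;0 0 0 0 0 0 0;0 0 0 0 0 0 0;0 0 0 0 0 0 0;0 0 -0.01 0 0 0 0;0 0 -0.02 0 0 0 0;0 0 -0.01 0 0 0 0;0 0 0 0 0 0 0;0 0 0 0 0 0 0;0 0 0 0 0 0 0'
python3 heft.py 10
```

```text
time_s: 20.73
tcp_pos: [0.4426, -0.2493, 0.0544]
eef_rot: [-179.9, -0.0, -101.4]
contact_force: [1.1, 0.8, 0.7]
gripper_width: 0.0872
t 20.9333 F [ 0.23 -0.24  0.13] sd [0.44 0.16 0.65] tau [-42.21  20.63] tcp [ 0.4428 -0.2492  0.0547] [-179.86    0.   -101.42] w 0.0879 q6 -4.2
time_s: 21.85
tcp_pos: [0.4413, -0.2489, 0.0929]
eef_rot: [180.0, 0.0, -101.5]
contact_force: [0.3, -0.3, -2.8]
gripper_width: 0.0597
t 22.35 F [-0.15 -0.17 -3.37] sd [0.41 0.47 0.49] tau [-42.32  24.01] tcp [ 0.4419 -0.2492  0.0933] [ 179.98   -0.   -101.46] w 0.0599 q6 -4.3
```

```bash
python3 -m inch '0 0 -0.02 0 0 0 0;0 0 -0.035 0 0 0 0;0 0 -0.035 0 0 0 0;-0.018 -0.0006 -0.02 0 0 0 0;-0.03 -0.001 0 0 0 0 0;-0.037 -0.0013 0 0 0 0 0;-0.037 -0.0013 0 0 0 0 0;-0.037 -0.0013 0 0 0 0 0;-0.037 -0.0013 0 0 0 0 0;-0.037 -0.0013 0 0 0 0 0;-0.037 -0.0013 0 0 0 0 0;-0.037 -0.0013 0 0 0 0 0;-0.037 -0.0013 0 0 0 0 0;-0.037 -0.0013 0 0 0 0 0;-0.037 -0.0013 0 0 0 0 0;-0.037 -0.0013 0 0 0 0 0;-0.037 -0.0013 0 0 0 0 0;-0.037 -0.0014 0 0 0 0 0;-0.03 -0.0012 0 0 0 0 0;-0.0143 -0.0014 0 0 0 -0.05 0' 40
python3 -m inch '0 0 0 0 0 -0.12 0;0 0 0 0 0 -0.12 0;0 0 0 0 0 -0.12 0;0 0 0 0 0 -0.12 0;0 0 0 0 0 -0.12 0;0 0 0 0 0 -0.12 0;0 0 0 0 0 -0.12 0;0 0 0 0 0 -0.12 0;0 0 0 0 0 -0.12 0;0 0 0 0 0 -0.12 0;0 0 0 0 0 -0.12 0;0 0 0 0 0 -0.12 0;0 0 0 0 0 -0.12 0;0 0 0 0 0 -0.12 0;0 0 0 0 0 -0.12 0;0 0 0 0 0 -0.12 0;0 0 0 0 0 -0.12 0;0 0 0 0 0 -0.12 0;0 0 0 0 0 -0.12 0;0 0 0 0 0 -0.12 0'
python3 -m inch '0 0 0.02 0 0 -0.12 0;0 0 0.02 0 0 -0.12 0;0 0 0.02 0 0 -0.12 0;0 0 0.01 0 0 -0.12 0;0 0 0 0 0 -0.12 0;0 0 0 0 0 -0.12 0;0 0 0 0 0 -0.02 0;0 0 0 0 0 0 0;0 0 0 0 0 0 0;0 0 0 0 0 0 0'
python3 look.py w7;  python3 - <<'E'
from tin import *
from plant import r
a=cv2.cvtColor(r.capture('side'),cv2.COLOR_RGB2BGR)
cv2.imwrite('pics/s7z.png',cv2.resize(a[200:420,120:350],None,fx=2.6,fy=2.6))
E
```

```text
time_s: 24.02
tcp_pos: [0.5769, 0.3121, 0.2025]
eef_rot: [180.0, -0.0, -98.5]
contact_force: [0.9, -0.8, -3.3]
gripper_width: 0.0599
time_s: 25.68
tcp_pos: [0.5764, 0.3084, 0.203]
eef_rot: [-180.0, 0.0, 39.3]
contact_force: [-0.5, -0.7, -3.3]
gripper_width: 0.0598
time_s: 26.52
tcp_pos: [0.5766, 0.3085, 0.1336]
eef_rot: [180.0, -0.0, 81.1]
contact_force: [0.1, -0.5, -2.7]
gripper_width: 0.0599
26.5667 [0.5766 0.3085 0.1336] [ 1.7999e+02 -1.0000e-02  8.1190e+01] [-0.17  0.01 -3.21]
```

View pics/w7.png

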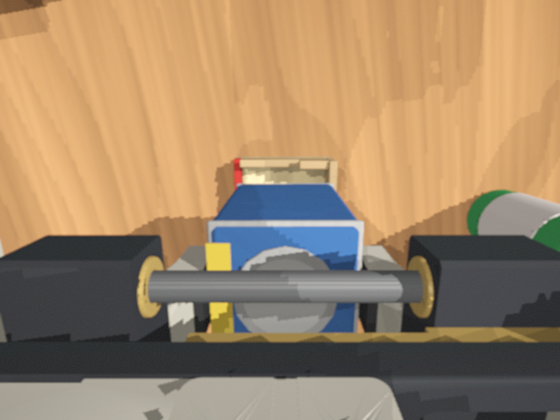

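View pics/s7z.png

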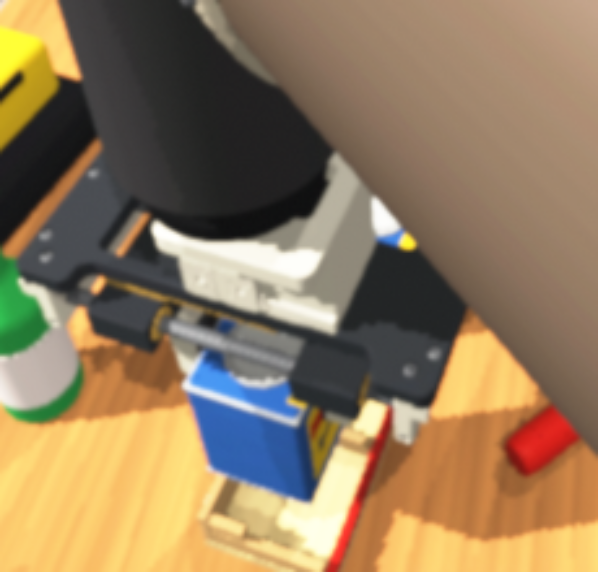

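Run:
```python
from tin import *
from plant import r
p=np.load('w7.npy',allow_pickle=True).item()
zoom('w7',200,380,140,250,4)
w=np.radians(-8.61); R=np.array([[np.cos(w),np.sin(w)],[-np.sin(w),np.cos(w)]])
C=np.array([.56424,.2355])
def rk(uv,z): return (R@(back(p,uv,z)[:2]-C)).round(4)
print('top edge',rk((210,222),.169),rk((362,222),.169))
print('bot edge',rk((235,185),.079),rk((334,184),.079))
print('end wall outer front ',rk((265,160),.024),'rear',rk((318,158),.036))
print('lip',rk((234,165),.018),'back',rk((337,160),.038))
print('TCP',(R@(np.array([.5766,.3085])-C)).round(4))
print('lube',R@(back(r.camera_params('side'),(120.5,324),.085)[:2]-C))
```

```text
top edge [-0.0258  0.1063] [0.0303 0.1061]
bot edge [-0.0293  0.1041] [0.0325 0.1045]
end wall outer front  [-0.0134  0.1138] rear [0.0263 0.1164]
lip [-0.0384  0.1093] back [0.0401 0.1151]
TCP [0.0013 0.074 ]
lube [0.18494311 0.06699735]
```

View pics/w7z.png

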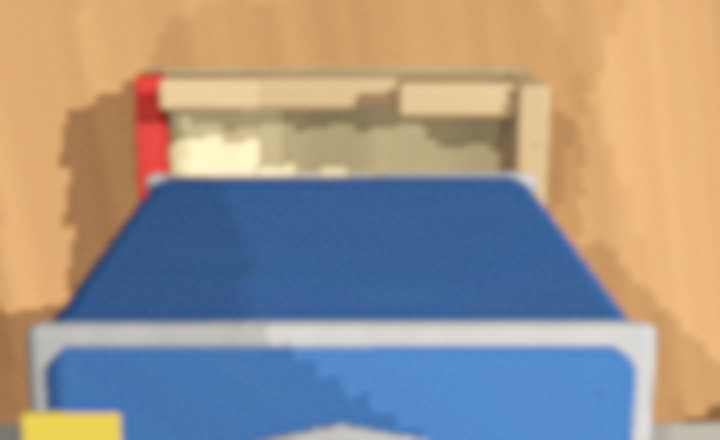

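```bash
python3 -m inch '-0.0008 -0.0012 0.01 0 0 0 0;0 0 0.02 0 0 0 0;0 0 0.02 0 0 0 0;0 0 0.01 0 0 0 0;0 0 0.006 0 0 0 0;0 0 0.003 0 0 0 0;0 0 0 0 0 0 0;0 0 0 0 0 0 0'
python3 heft.py 2
python3 -m inch '0 0 0.002 0 0 0 0;0 0 0 0 0 0 0;0 0 0 0 0 0 0'; python3 heft.py 2
python3 look.py w8
python3 - <<'E'
from tin import *
zoom('w8',200,380,140,250,4)
E
```

```text
time_s: 27.28
tcp_pos: [0.5757, 0.3083, 0.0651]
eef_rot: [180.0, -0.0, 81.3]
contact_force: [-0.1, -0.2, -2.4]
gripper_width: 0.0596
t 27.3833 F [ 0.15  0.08 -3.19] sd [0.39 0.15 0.32] tau [-61.92  25.01] tcp [0.5758 0.3084 0.0655] [ 1.7993e+02 -7.0000e-02  8.1320e+01] w 0.0599 q6 126.1
time_s: 27.63
tcp_pos: [0.5753, 0.3079, 0.0627]
eef_rot: [180.0, -0.0, 81.3]
contact_force: [-0.9, -0.6, -3.6]
gripper_width: 0.0599
t 27.7333 F [ 0.   -0.27 -3.66] sd [0.38 0.31 0.6 ] tau [-62.65  25.13] tcp [0.5753 0.3079 0.0626] [ 1.7999e+02 -1.0000e-02  8.1320e+01] w 0.0599 q6 126.1
27.7833 [0.5753 0.3079 0.0626] [ 1.7999e+02 -1.0000e-02  8.1320e+01] [ 0.56  0.1  -2.91]
```

View pics/w8z.png

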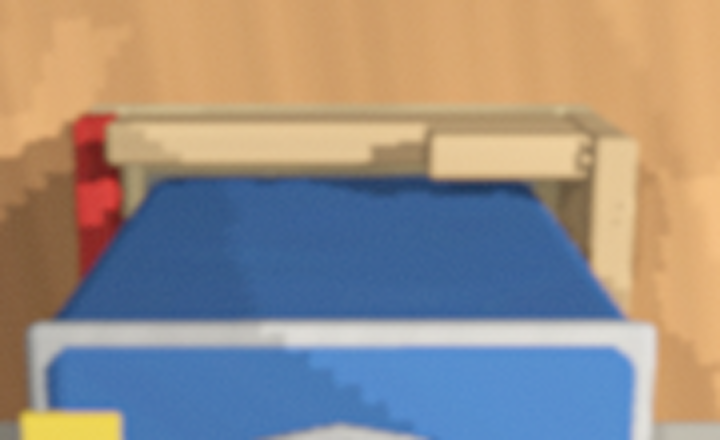

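The tin is inside bay 2, just above the floor. I'll lower it until it touches, checking the force.

```bash
python3 -m inch '0 0 0.001 0 0 0 0;0 0 0 0 0 0 0;0 0 0 0 0 0 0'; python3 heft.py 2; python3 -m inch '0 0 0.0008 0 0 0 0;0 0 0 0 0 0 0;0 0 0 0 0 0 0'; python3 heft.py 2
```

```text
time_s: 28.03
tcp_pos: [0.5754, 0.3081, 0.0616]
eef_rot: [180.0, -0.0, 81.3]
contact_force: [0.6, -0.2, -3.0]
gripper_width: 0.0599
t 28.1333 F [-0.3   0.58 -2.58] sd [0.24 0.29 0.3 ] tau [-61.93  24.43] tcp [0.5754 0.3081 0.0616] [ 1.7998e+02 -2.0000e-02  8.1320e+01] w 0.0601 q6 126.1
time_s: 28.38
tcp_pos: [0.5754, 0.3081, 0.0616]
eef_rot: [180.0, -0.0, 81.3]
contact_force: [-3.2, -0.7, 5.4]
gripper_width: 0.0597
t 28.4833 F [-2.78 -0.85  5.72] sd [0.27 0.39 0.63] tau [-57.42  23.48] tcp [0.5754 0.3081 0.0615] [ 1.7997e+02 -3.0000e-02  8.1330e+01] w 0.0601 q6 126.1
```

```bash
python3 -m inch '0 0 0 0 0 0 1;0 0 0 0 0 0 1;0 0 0 0 0 0 1;0 0 0 0 0 0 1;0 0 0 0 0 0 1;0 0 -0.01 0 0 0 1;0 0 -0.03 0 0 0 1;0 0 -0.04 0 0 0 1;0 0 -0.04 0 0 0 1;0 0 -0.035 0 0 0 1;0 0 -0.01 0 0 0 1;0 0 0 0 0 0 1'
python3 -m inch '-0.02 -0.002 0 0 0 0 1;-0.038 -0.0041 0 0 0 0 1;-0.038 -0.0041 0 0 0 0 1;-0.038 -0.0041 0 0 0 0 1;-0.038 -0.0041 0 0 0 0 1;-0.038 -0.0041 0 0 0 0 1;-0.038 -0.0041 0 0 0 0 1;-0.038 -0.0041 0 0 0 0 1;-0.038 -0.0041 0 0 0 0 1;-0.038 -0.0041 0 0 0 0 1;-0.03 -0.0035 0 0 0 0 1;-0.0195 -0.0025 0 0 0 0.06 1;0 0 0 0 0 0.12 1;0 0 0 0 0 0.12 1;0 0 0 0 0 0.12 1;0 0 0 0 0 0.12 1;0 0 0 0 0 0.12 1;0 0 0 0 0 0.066 1;0 0 0 0 0 0 1;0 0 0 0 0 0 1'
python3 look.py w9
python3 - <<'E'
from tin import *
from plant import r
zoom('w9',180,380,40,230,4)
a=cv2.cvtColor(r.capture('side'),cv2.COLOR_RGB2BGR)
cv2.imwrite('pics/s9z.png',cv2.resize(a[180:420,100:420],None,fx=2.3,fy=2.3,interpolation=cv2.INTER_CUBIC))
a=cv2.cvtColor(r.capture('scene'),cv2.COLOR_RGB2BGR);cv2.imwrite('pics/c9.png',a)
E
```

```text
time_s: 29.48
tcp_pos: [0.577, 0.309, 0.2314]
eef_rot: [179.7, -0.3, 81.3]
contact_force: [0.1, 0.6, -0.2]
gripper_width: 0.0875
time_s: 31.15
tcp_pos: [0.4685, -0.0921, 0.2256]
eef_rot: [-180.0, 0.0, 39.9]
contact_force: [0.7, 0.0, -0.2]
gripper_width: 0.0875
31.2 [ 0.4685 -0.0922  0.2256] [-1.7999e+02  1.0000e-02  3.9870e+01] [0.05 0.91 0.24]
```

View pics/s9z.png

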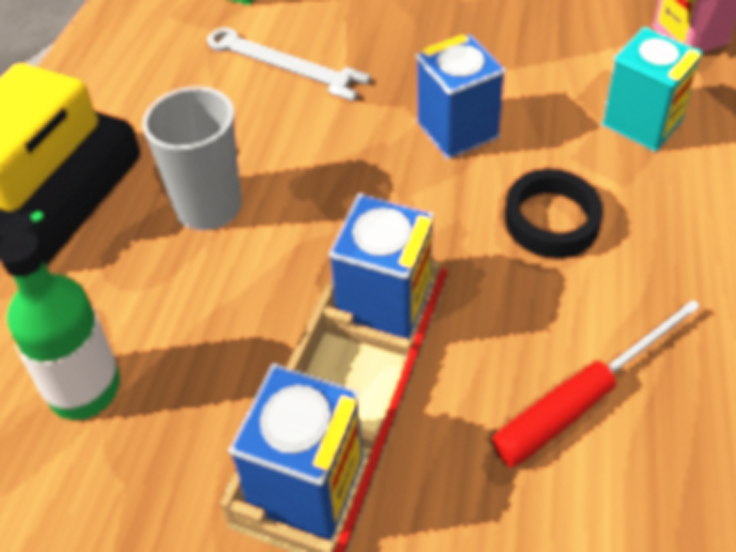

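View pics/c9.png

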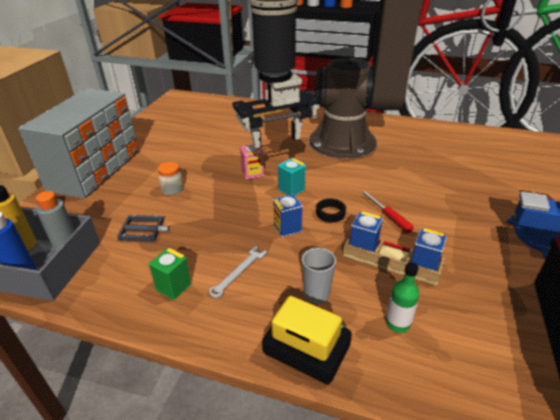

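View pics/w9z.png

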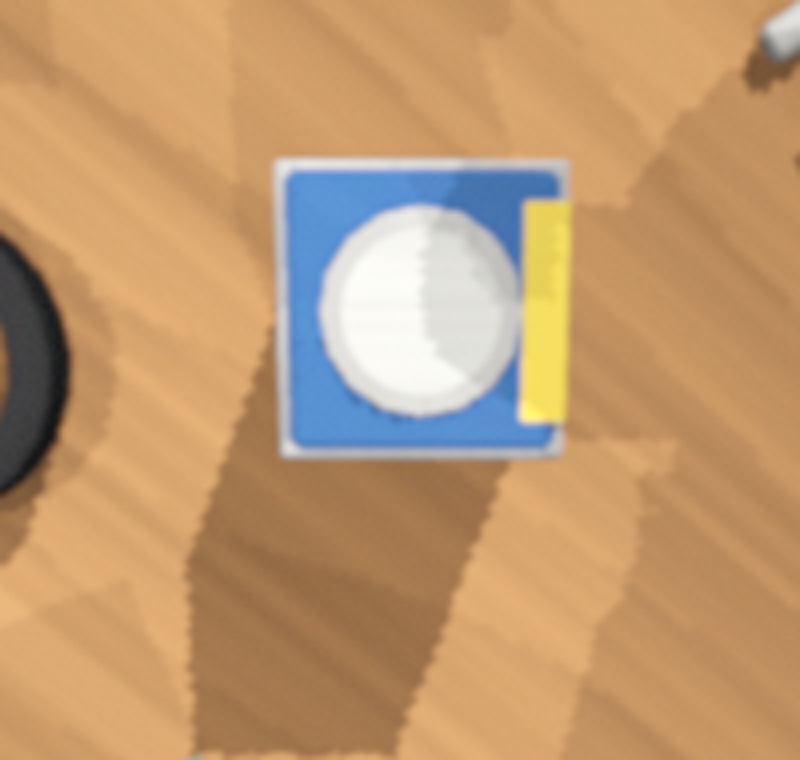

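```bash
python3 -m inch '0.025 0 0.02 0 0 0 1;0.03 0 0.03 0 0 0 1;0.0157 0 0.03 0 0 0 1;0 0 0.03 0 0 0 1;0 0 0.03 0 0 0 1;0 0 0.018 0 0 0 1;0 0 0.01 0 0 0 1;0 0 0.005 0 0 0 1;0 0 0 0 0 0 1;0 0 0 0 0 0 1' 40
python3 -m inch '0 0 0 0 0 0 0;0 0 0 0 0 0 0;0 0 0 0 0 0 0;0 0 0 0 0 0 0;0 0 0 0 0 0 0;0 0 0 0 0 0 0'
python3 -m inch '0 0 -0.01 0 0 0 0;0 0 -0.02 0 0 0 0;0 0 -0.03 0 0 0 0;0 0 -0.03 0 0 0 0;0 0 -0.03 0 0 0 0;0 0 -0.03 0 0 0 0;0 0 -0.025 0 0 0 0;0 0 -0.015 0 0 0 0;0 0 -0.01 0 0 0 0;0 0 0 0 0 0 0;0 0 0 0 0 0 0;0 0 0 0 0 0 0;0 0 0 0 0 0 0;0 0 0 0 0 0 0'
python3 heft.py 10
python3 - <<'E'
from tin import *
from plant import r
a=cv2.cvtColor(r.capture('side'),cv2.COLOR_RGB2BGR);cv2.imwrite('pics/s10.png',a)
a=cv2.cvtColor(r.capture('scene'),cv2.COLOR_RGB2BGR);cv2.imwrite('pics/c10.png',a)
E
```

```text
time_s: 32.13
tcp_pos: [0.5235, -0.0472, 0.0541]
eef_rot: [180.0, -0.1, 39.8]
contact_force: [-0.4, 0.7, 0.3]
gripper_width: 0.0874
time_s: 32.63
tcp_pos: [0.5229, -0.0472, 0.0536]
eef_rot: [180.0, -0.0, 39.7]
contact_force: [-1.6, 1.3, 3.8]
gripper_width: 0.0602
time_s: 33.8
tcp_pos: [0.5221, -0.0474, 0.2519]
eef_rot: [-179.9, 0.1, 39.7]
contact_force: [0.1, -0.0, -5.8]
gripper_width: 0.0598
t 34.3 F [ 0.  -0.3 -5.2] sd [0.44 0.42 0.42] tau [-39.33  31.36] tcp [ 0.5227 -0.0473  0.2532] [180.    -0.    39.71] w 0.0597 q6 113.4
```

View pics/s10.png

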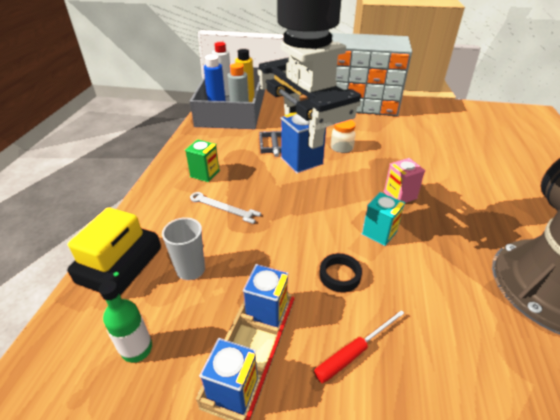

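View pics/c10.png

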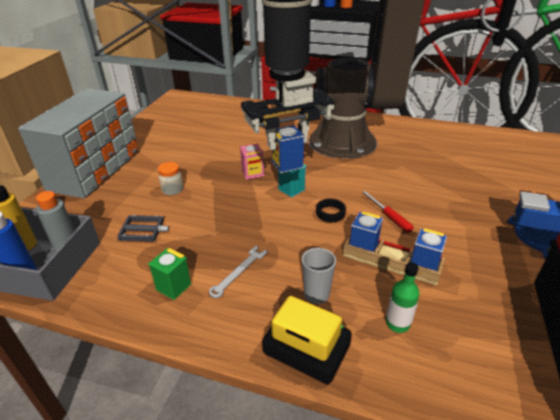

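Run:
```python
from plant import r
s=r.get_state();print(s['time_s'],s['tcp_pos'],s['qd'].round(2),s['gripper_width'])
print(r.close_job())
```

```text
34.4 [ 0.52269421 -0.04728372  0.25326319] [-0.08  0.    0.02 -0.02 -0.03 -0.01] 0.059383970924333
the job is handed in; nothing more can be done
None
```

The job is done and handed in at 34.4 s, with the heaviest tin held in the air and the two lighter ones in the rack.

- **Hefting:** the three blue tins pulled about 5.4 N, 3.1 N and 3.4 N on the wrist. Hefting the 5.4 N tin again at the end gave 5.2 N. That tin is about 0.2 kg heavier than either of the others.
- **Order:** I put the 3.1 N tin in the rack before hefting the third one, because it was already shown to be lighter than the first.
- **Rack:** the two lighter tins stand upright in the end bays, one to a bay. Their yellow labels face the red front lip, as the side and scene pictures show.
- **Held tin:** it is upright and still, with its underside about 20 cm above the bench. The tool tip is at 0.253 m, the fingers are closed to 60 mm, and the joint speeds read near zero.
- **Other things on the bench:** they look unmoved in the last pictures, including the green, pink and turquoise look-alikes.

**Checks that disagreed:** the fixed cameras gave tin headings that differed from the wrist camera's by up to about 11 degrees. I used the wrist camera's values. The force readings scatter by about 0.5 N, so I averaged ten for each heft.

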